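Take the worn sanding head out of the quick-release chuck

TASK

Throw the isolator lever on the blue switch box fully over to its off side first. Then push the brass collar of the sander's quick-release chuck down against its spring and, with it held down, pull the sanding head straight out so that the collar springs fully back up. Set the head down, without dropping it, upright on the floor of the dark wooden tray, without knocking or shoving the two heads already standing there.

Things in the scene. Friction and masses are not known exactly. Their poses are not given: they have to be found in the camera images.
- head: the worn, brick-red sanding head: steel shank 24 mm across, 34 mm long, topped by a drum 36 mm across, 29 mm tall, and a small nut; 66 mm tall, 0.1 to 0.2 kg. Origin: centre of its flat foot, z up the axis. Starts in the upright chuck of the orange motor, foot on the bore's floor 30 mm below the mouth. Jaws lock in its groove, 10 to 16 mm above the foot: it cannot come out unless the collar is pushed down
- chuck_mouth (a point): centre of the steel chuck's open top, 128 mm above the table, z up along the chuck axis; bore 26 mm across. The motor (100 mm across, top 123 mm above the table) lies from 70 to 300 mm from the chuck axis along this frame's +x, all of it below the collar
- sleeve_top (a point): centre of the upper face of the chuck's sprung sleeve: a flat brass collar ring 72 mm across outside, 35 mm inside, 6 mm thick, 126 mm above the table when home; the drum's underside is 6 mm above it. Fingertips either side of the drum can push it down, and can then close on the drum while still holding it down
- sleeve (a joint): how far the sleeve is pushed straight down, in m: 0 home (up), 0.012 at its stop. The spring needs about 5 N at the start and 11 N at the stop. The jaws let go of the head beyond 0.007; while the shank rubs past them they keep the sleeve 3 to 5 mm down, and it snaps home once the head has risen about 15 mm
- isolator (a joint): angle of the isolator lever in rad: 0 leaning to the green strip (on), 1.0 leaning to the red strip (off), stays where it is left; pushing needs about 1 N at the knob
- isolator_tip (a point): centre of the lever's black knob, a ball 26 mm across on an 80 mm long bar 10 mm thick, hinged 72 mm above the table. The knob is 142 to 152 mm above the table
- switch_box: blue box 100 x 80 mm, 50 mm tall, with a grey lever block on it (75 mm tall in all, hinge housing to 85 mm); origin: centre of its underside. The lever's hinge is straight above it; the lever swings in the box's x-z plane from 0.5 rad off upright towards -x (green strip) to 0.5 rad off upright towards +x (red strip)
- tray_in (a point): centre of the inner floor, 5 mm above the table, of the shallow dark wooden tray; inside 170 mm along x and 160 mm along y, walls 5 mm thick, rim 11 mm above the floor, fixed to the bench. The two other heads stand near its +x side, about 45 mm along +x and 40 mm either side; the -x half is free
- head_b: a grey sanding head: steel shank 24 mm across, 34 mm long, topped by a drum 36 mm across, 29 mm tall, and a small nut; 66 mm tall, 0.1 to 0.2 kg. Origin: centre of its flat foot, z up the axis. Stands in the tray from the start
- head_c: a brown sanding head: steel shank 24 mm across, 34 mm long, topped by a drum 36 mm across, 29 mm tall, and a small nut; 66 mm tall, 0.1 to 0.2 kg. Origin: centre of its flat foot, z up the axis. Stands in the tray from the start

How it is judged (in metres and radians):
On the way, in this order (a step that is already met when the one before it is completed fails the run):
1. the isolator lever is thrown to its off side (beyond 0.85 rad) while the head is still locked in the chuck (value of joint isolator above 0.85 rad and z of head in the frame of chuck_mouth below -0.026 m and value of joint sleeve below 0.003 m), for 0.1 s.
2. the sleeve is pushed down by more than 6 mm with the head still in the chuck (value of joint sleeve above 0.006 m and z of head in the frame of chuck_mouth below -0.026 m), for 0.1 s.
3. the head is wholly out above the chuck, held by the fingers, and the sleeve is back home (z of head in the frame of chuck_mouth above 0.002 m and contact force between the fingers and head above 0.5 N and value of joint sleeve below 0.0015 m), for 0.1 s.
4. the head's foot is down in the tray (within 10 mm of its floor) while the fingers still hold it, so it is not dropped (x of head in the frame of tray_in between -0.085 and 0.085 m and y of head in the frame of tray_in between -0.08 and 0.08 m and z of head in the frame of tray_in between -0.004 and 0.01 m and contact force between the fingers and head above 0.5 N), for 0.1 s.
At the end, for the whole second after the job is handed in: The worn head stands upright (within 0.12 rad) at rest with its foot on the tray's floor (within 4 mm), inside the walls, released; the sleeve is home (within 1.5 mm), the isolator is off (beyond 0.85 rad), and the other two heads still stand (x of head in the frame of tray_in between -0.085 and 0.085 m and y of head in the frame of tray_in between -0.08 and 0.08 m and z of head in the frame of tray_in between -0.004 and 0.004 m and angle between each of head, head_b, head_c's own z axis and vertical below 0.12 rad and value of joint isolator above 0.85 rad and value of joint sleeve below 0.0015 m and linear speed of head below 0.02 m/s and contact force between the fingers and head below 0.05 N); the robot touches nothing.
It fails at once if the grey head that was in the tray is pushed over or shifted by more than 25 mm (angle between head_b's own z axis and vertical above 0.5 rad or distance of head_b from where it was at the start of the episode above 0.025 m).
It fails at once if the brown head that was in the tray is pushed over or shifted by more than 25 mm (angle between head_c's own z axis and vertical above 0.5 rad or distance of head_c from where it was at the start of the episode above 0.025 m).
It also fails if it takes over 51 s, if anything falls off the work surface, if the arm or the gripper's body presses on something with over 40 N, if the wrist force passes 120 N, or if a joint passes its speed limit or range.

ROBOT

A 7-joint arm with a two-finger parallel gripper is mounted at the origin on the work surface. World frame = base frame: x ahead of the robot, y to its left, z up, the work surface at z = 0. Lengths are in mm, angles in rad, forces in N, time in s.
With the tool pointing down it reaches from about 400 to 750 mm from the base axis. Payload 19.5 kg.
Tool frame: the origin (TCP) lies at the very end of the fingers, on their centre line; the grasp point (between the pads) lies 19 mm behind it; z points along the fingers, y is the line along which they close (so a half turn about z gives the same grasp; the last joint's range is limited). The gripper opens to 85 mm and grips with 20 to 120 N. Pads are 22 mm wide; open, the fingers measure 114 mm over their backs; the gripper's body (76 mm by 85 mm) begins 54 mm behind the grasp point. The pads swing forward as they close: fully open they stand 13 mm farther back than shut.
Start: joints at [-1.145, 0.707, -0.028, 1.485, 0.022, 0.951, -0.075], TCP at [259.263, 513.199, 199.468] pointing down, gripper open.
Joint ranges: [-2.71, 2.71], [-0.32, 2.16], [-1.57, 1.52], [0, 2.45], [-1.46, 4.6], [0, 2.02], [-2.83, 2.83]. Speed limits (rad/s): [1.89, 1.89, 2.57, 2.57, 3.01, 3.01, 3.01].

INTERFACE

Orientations are given as a unit quaternion [x, y, z, w].
In Python, from bench import telemetry, imaging, arm gives the robot as it stands. The module is installed in compiled form; this text tells all that it offers.
- The arm moves only by the tool jog_arm, never from a script. Its argument "deltas" is a list of rows, each a list of 7 numbers: the shift along the tool's x, y, z scaled (see below), then the turn, a rotation vector about the tool's x, y, z scaled (see below), then the opening, from -1 (shut) to 1 (fully open). A call has 1 to 10 rows; each row shifts and turns the commanded pose from where the row before left it, along the tool's axes as they then stand; what a row does not reach is not made up. The controller multiplies each number of a shift by 0.025 m and each number of a turn by 10 degrees. A row lasts 1/8 s, in which the tool goes at most 62.5 mm and 10.7 degrees, less where a joint would pass 70% of its speed; a pose out of reach is approached as far as the arm can. A call with a number of a shift or a turn outside -1 to 1 is refused whole. A call with a gripper value outside its range is refused whole. The fingers move at their own pace and stop on an object; "squeeze" is the grip in N (left out, the last holds). Time passes only in rows, so rows that do not move let the fingers close. It gives the time, the measured TCP pose, the force, the opening and the grip force at its end, in the units of the state.
- telemetry.get_state(): the state, without advancing time (a new reading comes with each control period).
- imaging.capture(name): name is "scene" or "top" or "wrist"; returns the picture (420x560x3 uint8, blue, green, red); there is no depth.
- imaging.calibration(name): a dict with "fx", "fy", "cx", "cy" (pixels), "pose" (4x4, takes a point from camera to world coordinates); the wrist camera has in their place "mount" (4x4, takes a point from camera to tool coordinates, whose origin is the TCP and whose axes are the flange's). Camera axes: x right, y down, z forward; pixel columns grow to the right and rows downward; lengths in mm; the calibration is good to about 2 mm. A picture is of the moment at which its call begins: read the wrist's pose just before it. calibration takes no time and is no camera call.
- arm.sign_off(): hands the job in; it is judged then, once.
Trained networks look in the newest picture that a camera, given by its name, has taken for a name from the list of things; names that differ only in an ending like _2 or _b are one class to them, and where a whole thing is asked for, a point or a joint stands for the part that bears it (a point fixed in the world has none). Each returns a list of dicts, best first, with "p" (0 to 1); they miss things now and then, are a little off and sometimes report something else, mostly with a low value. They report only what shows in the picture. A call takes as long as a camera call.
- imaging.boxes_of(name, camera): "location" ([x, y, z] in mm, in world coordinates, good to about 4 mm: the middle of the surface that is visible of it).
- imaging.masks_of(name, camera): "mask" (420x560 bool, what is visible of it).
The state is a dict: "clock": time; "qpos": joint angles; "joint_velocities": joint speeds; "effort": joint torques, N m; "position": TCP position; "tcp_rot": TCP orientation; "wrist_force": force on the tool from outside, world axes, zero at the start; "ft_torque": the same for the moment, N m; "width": finger opening in mm; "grip_force": force on a finger pad.
Only numpy, scipy, OpenCV 4.12 (cv2) and the standard library are available. Lean on these libraries where they do the work, as an engineer would, in place of code of your own. Each camera call takes 0.05 s, during which the arm holds its last target. There are 200 camera calls.

## Working session

There is one attempt and no reset: what is moved stays moved. The work goes in short steps, Python scripts to look and compute and a tool call to move; the robot and the scene stay as the last step left them, time stands still between calls to the robot, and variables do not carry over. Pictures are saved under pics/ and viewed, at most 10 in all, crops included, and the job is handed in when it is done.

Besides the shell and the picture viewer there is one more tool, called after "Emit:" as name(argument=value, ...), one argument or row to a line, values as JSON. jog_arm: Moves the arm, as the interface text tells. Its arguments: {"type":"object","properties":{"deltas":{"type":"array","items":{"type":"array","items":{"type":"number","minimum":-1,"maximum":1}}},"squeeze":{"type":"number"}},"required":["deltas"]}

```bash
mkdir -p pics
cat > h.py <<'E'
import numpy as np, cv2
from bench import telemetry, imaging, arm
from scipy.spatial.transform import Rotation as R
np.set_printoptions(precision=3,suppress=True)
def proj(name,P):
    c=imaging.calibration(name); T=np.array(c['pose']); p=T[:3,:3].T@(np.array(P)-T[:3,3])
    return c['fx']*p[0]/p[2]+c['cx'], c['fy']*p[1]/p[2]+c['cy']
def ray(name,u,v,T=None):
    c=imaging.calibration(name); T=np.array(c['pose']) if T is None else T
    return T[:3,3], T[:3,:3]@np.array([(u-c['cx'])/c['fx'],(v-c['cy'])/c['fy'],1])
def atz(name,u,v,z,T=None):
    o,d=ray(name,u,v,T); return o+d*(z-o[2])/d[2]
def tri(a,b):
    (o1,d1),(o2,d2)=a,b
    d1=d1/np.linalg.norm(d1);d2=d2/np.linalg.norm(d2)
    s=np.linalg.lstsq(np.stack([d1,-d2],1),o2-o1,rcond=None)[0]
    p,q=o1+s[0]*d1,o2+s[1]*d2
    return (p+q)/2,np.linalg.norm(p-q)
E
python3 - <<'E'
from h import *
s=telemetry.get_state(); print(s)
a=imaging.capture('scene'); b=imaging.capture('top')
cv2.imwrite('pics/scene.png',a);cv2.imwrite('pics/top.png',b)
for n in ['scene','top']:
    print(n,imaging.calibration(n))
    for t in ['head','head_b','sleeve_top','isolator_tip','switch_box','tray_in','chuck_mouth']:
        try:
            for d in imaging.boxes_of(t,n)[:4]: print(n,t,d['p'],np.array(d['location']))
        except Exception as e: print(t,e)
E
```

```text
{'clock': 0.0, 'qpos': array([-1.145,  0.707, -0.028,  1.485,  0.022,  0.951, -0.075]), 'joint_velocities': array([ 0.001,  0.001,  0.002, -0.002,  0.   ,  0.002,  0.001]), 'effort': array([ -0.   , -88.324,   1.235, -23.617,   0.017,   0.007,  -0.   ]), 'position': array([259.126, 512.964, 199.014]), 'tcp_rot': array([ 0.232,  0.973, -0.001, -0.   ]), 'wrist_force': array([ 0.466, -0.796,  0.05 ]), 'ft_torque': array([ 0.015,  0.015, -0.017]), 'grip_force': 0.0, 'width': 85.2736078211511}
scene {'fx': 405.4850970191761, 'fy': 405.4850970191761, 'cx': 277.2592781215427, 'cy': 211.4181312289707, 'pose': array([[ -0.881,   0.377,  -0.286, 761.029],
       [  0.473,   0.697,  -0.539, 506.807],
       [ -0.004,  -0.61 ,  -0.792, 830.8  ],
       [  0.   ,   0.   ,   0.   ,   1.   ]])}
scene head 0.81 [501.2 337.6  69.9]
scene head 0.69 [520.3  14.2 161.4]
scene head 0.56 [482.9 251.7  71.2]
scene head_b 0.81 [501.2 337.6  69.9]
scene head_b 0.69 [520.3  14.2 161.4]
scene head_b 0.56 [482.9 251.7  71.2]
scene sleeve_top 0.84 [523.4  20.1 124. ]
scene isolator_tip 0.44 [ 485.9 -286.1  141.
[... 276 characters left out ...]
, 'pose': array([[   0.025,   -0.989,    0.143,  352.907],
       [  -0.999,   -0.022,    0.023,  -12.82 ],
       [  -0.019,   -0.144,   -0.989, 1052.046],
       [   0.   ,    0.   ,    0.   ,    1.   ]])}
top head 0.69 [492.5 328.   69.8]
top head 0.67 [511.8   3.5 129.6]
top head 0.56 [479.9 243.8  68.4]
top head 0.54 [518.7   6.5 157.4]
top head_b 0.69 [492.5 328.   69.8]
top head_b 0.67 [511.8   3.5 129.6]
top head_b 0.56 [479.9 243.8  68.4]
top head_b 0.54 [518.7   6.5 157.4]
top sleeve_top 0.63 [511.    2.5 126.3]
top isolator_tip 0.63 [ 479.2 -293.   152.1]
top switch_box 0.56 [ 510.9 -276.8   52.3]
top chuck_mouth 0.58 [614.5 -39.7  96. ]
top chuck_mouth 0.31 [ 481.3 -288.1  152.5]
```

View pics/top.png

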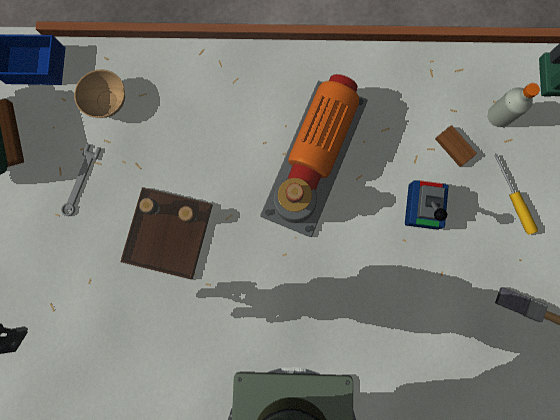

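View pics/scene.png

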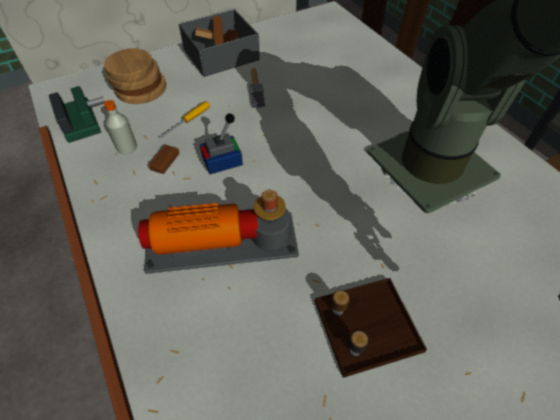

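The top view shows the tray with corners near (143,188), (213,205), (195,278) and (121,262), and its two heads at (147,205) and (186,213). The chuck is at (294,192) with the motor going up and right. The lever knob at (440,213) is on the green (−x) side, and the red strip is at (428,184). The scene view agrees, with the knob at (230,118) and the worn head at (269,200).

Run:
```python
from h import *
for p in [(143,188),(213,205),(195,278),(121,262)]: print('tray',atz('top',*p,16))
print('knob',tri(ray('scene',230,118),ray('top',440,213)))
for p in [(428,184),(425,224)]: print('strip',atz('top',*p,50))
imaging.capture('scene'); imaging.capture('top')
def cen(n,t,near):
    best=None
    for d in imaging.masks_of(t,n):
        m=cv2.moments(d['mask'].astype(np.uint8),True); c=(m['m10']/m['m00'],m['m01']/m['m00'])
        if np.hypot(c[0]-near[0],c[1]-near[1])<14: print(n,t,round(d['p'],2),np.array(c),m['m00']); best=best or c
    return best
for t,a,b in [('isolator_tip',(230,118),(440,213)),('head',(269,200),(294,190)),('sleeve_top',(269,208),(294,194)),('head_b',(358,343),(147,205)),('head_c',(341,300),(186,213))]:
    x,y=cen('scene',t,a),cen('top',t,b)
    if x and y: print(t,*tri(ray('scene',*x),ray('top',*y)))
s=telemetry.get_state(); print(R.from_quat(s['tcp_rot']).as_matrix())
print(imaging.calibration('wrist'))
```

```text
tray [541.696 360.491  16.   ]
tray [505.085 193.674  16.   ]
tray [336.378 226.301  16.   ]
tray [368.251 398.708  16.   ]
knob (array([ 478.28 , -289.649,  145.297]), np.float64(4.312612442537067))
strip [ 558.567 -294.849   50.   ]
strip [ 468.107 -286.635   50.   ]
scene isolator_tip 0.54 [228.2   121.562] 130.0
top isolator_tip 0.69 [439.208 211.966] 149.0
isolator_tip [ 482.725 -292.304  133.083] 2.7907397492472135
scene head 0.85 [269.332 199.54 ] 289.0
top head 0.68 [294.387 191.255] 271.0
head [515.957   4.009 148.234] 3.951467975576987
scene sleeve_top 0.78 [269.268 210.373] 421.0
top sleeve_top 0.7 [294.209 194.683] 622.0
sleeve_top [516.229   4.387 110.088] 2.2819522639085332
scene head_b 0.93 [358.067 342.46 ] 387.0
top head_b 0.68 [148.847 205.516] 281.0
head_b [494.527 332.82   50.577] 2.8493793249766095
scene head_c 0.71 [339.812 301.582] 340.0
top head_c 0.81 [186.886 213.564] 236.0
head_c [478.299 245.02   51.761] 2.136082380491795
[[-0.893  0.451 -0.   ]
 [ 0.451  0.893 -0.   ]
 [-0.    -0.    -1.   ]]
{'fx': 331.1392259201908, 'fy': 331.1392259201908, 'cx': 277.5003255355683, 'cy': 212.66250214007897, 'mount': array([[   0.001,   -0.962,   -0.274,   70.25 ],
       [   1.   ,    0.001,    0.   ,    1.032],
       [   0.   ,   -0.274,    0.962, -174.304],
       [   0.   ,    0.   ,    0.   ,    1.   ]])}
```

Emit:
jog_arm(
  deltas=[
    [-1,-0.925,0,0,0,0,-1],
    [-1,-0.925,0,0,0,0,-1],
    [-1,-0.925,0,0,0,0,-1],
    [-1,-0.925,0,0,0,0,-1],
    [-1,-0.925,0,0,0,0,-1],
    [-1,-0.925,0,0,0,0,-1],
    [-1,-0.925,0,0,0,0,-1],
    [-1,-0.925,0,0,0,0,-1],
  ],
  squeeze=40,
)

```text
clock: 2.4
position: [354.7, 256.9, 199.6]
tcp_rot: [0.232, 0.973, 0.0, 0.0]
wrist_force: [0.3, 0.3, 0.2]
width: -0.4
grip_force: 0.0
```

Emit:
jog_arm(
  deltas=[
    [-1,-0.925,0,0,0,0,-1],
    [-1,-0.925,0,0,0,0,-1],
    [-1,-0.925,0,0,0,0,-1],
    [-1,-0.925,0,0,0,0,-1],
    [-1,-0.925,0,0,0,0,-1],
    [-1,-0.925,0,0,0,0,-1],
    [-1,-0.925,0,0,0,0,-1],
    [-0.9,-0.925,0,0,0,0,-1],
  ],
)

```text
clock: 3.4
position: [447.6, 2.5, 199.6]
tcp_rot: [0.232, 0.973, 0.0, 0.0]
wrist_force: [0.4, 0.5, -0.1]
width: 0.2
grip_force: 0.0
```

Emit:
jog_arm(
  deltas=[
    [-0.4,-0.955,0,0,0,0,-1],
    [-0.4,-0.955,0,0,0,0,-1],
    [-0.4,-0.955,0,0,0,0,-1],
    [-0.4,-0.955,0,0,0,0,-1],
    [-0.4,-0.955,0,0,0,0,-1],
    [-0.4,-0.955,0,0,0,0,-1],
    [-0.4,-0.955,0,0,0,0,-1],
    [-0.4,-0.955,0,0,0,0,-1],
    [-0.4,-0.955,0,0,0,0,-1],
    [-0.4,-0.955,0,0,0,0,-1],
  ],
)

```text
clock: 4.65
position: [428.7, -255.4, 199.6]
tcp_rot: [0.232, 0.973, -0.0, 0.0]
wrist_force: [0.1, -0.0, 1.0]
width: 0.2
grip_force: 0.0
```

Emit:
jog_arm(
  deltas=[
    [-0.54,-1,0,0,0,0,-1],
    [0,-0.1,0.96,0,0,0,-1],
    [0,0,0.96,0,0,0,-1],
    [0,0,0.96,0,0,0,-1],
    [-0.4,0.16,0,0,0,0,-1],
    [-0.76,0.3,0,0,0,0,-1],
    [-0.76,0.3,0,0,0,0,-1],
    [-0.76,0.3,0,0,0,0,-1],
    [-0.5,0.2,0,0,0,0,-1],
    [0,0,0,0,0,0,-1],
  ],
)

```text
clock: 5.9
position: [514.8, -292.6, 128.3]
tcp_rot: [0.231, 0.973, 0.0, 0.001]
wrist_force: [-0.4, 0.5, -0.4]
width: 0.2
grip_force: 0.0
```

Run:
```python
from h import *
a=imaging.capture('scene'); b=imaging.capture('top')
f=lambda x,u,v: cv2.resize(x[v:v+100,u:u+130],None,fx=3,fy=3,interpolation=cv2.INTER_CUBIC)
cv2.imwrite('pics/lev.png',np.hstack([f(a,160,80),f(b,370,150)]))
```

```text
(no output)
```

View pics/lev.png

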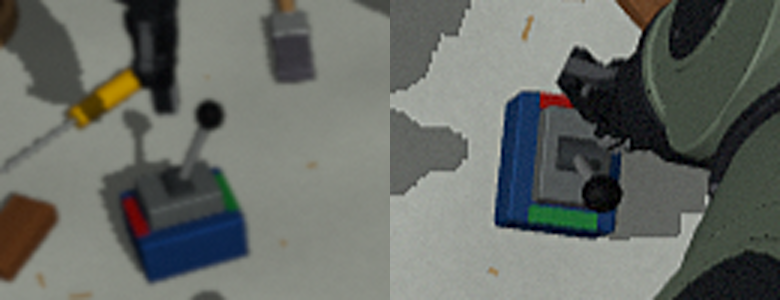

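Missed: in the crop, the lever is still on green and the fingertip is beyond the knob. I'll check the projections.

Run:
```python
from h import *
s=telemetry.get_state();print(s['position'])
for n in ['scene','top']:
    print(n,'tcp',proj(n,s['position']),'tip+60',proj(n,s['position']+[0,0,60]),'knob',proj(n,[478,-290,145]), 'end', proj(n,[555,-297,145]),'boxc',proj(n,[512,-290,50]))
# box masks
for n in ['scene','top']:
    for d in imaging.masks_of('switch_box',n)[:2]:
        ys,xs=np.where(d['mask']); print(n,d['p'],xs.min(),xs.max(),ys.min(),ys.max())
imaging.capture('wrist'); cv2.imwrite('pics/w1.png',imaging.capture('wrist'))
```

```text
[ 513.521 -292.913  128.105]
scene tcp (np.float64(216.97050905738956), np.float64(126.48217165512149)) tip+60 (np.float64(214.04058879619964), np.float64(107.80525053351867)) knob (np.float64(229.2424157435971), np.float64(117.75838882076488)) end (np.float64(200.53645454342487), np.float64(125.56089201706344)) boxc (np.float64(221.3390679031102), np.float64(148.88451525064983))
top tcp (np.float64(438.04864671453186), np.float64(198.0402974640292)) tip+60 (np.float64(447.433772586356), np.float64(192.90998452116617)) knob (np.float64(439.49573963263276), np.float64(214.04416536040864)) end (np.float64(442.14486470991), np.float64(176.61376405199772)) boxc (np.float64(426.18520902511005), np.float64(204.45870564050924))
scene 0.79 200 242 114 173
top 0.82 404 447 179 229
top 0.4 278 311 177 211
```

View pics/w1.png

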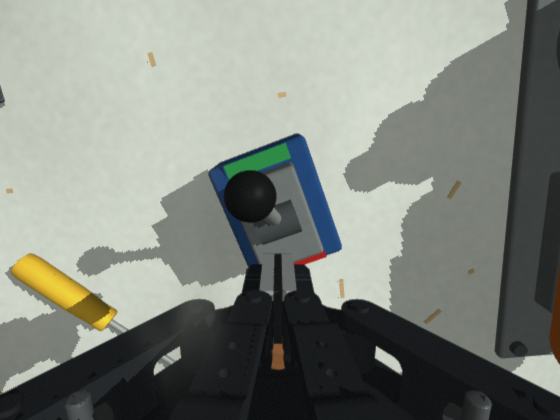

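The wrist view shows the knob at (250,195), untouched on the green side, with the closed fingertips at (277,258) by the red strip. I'll measure the knob from the wrist.

```bash
cat >> h.py <<'E'
def wT():
    s=telemetry.get_state(); T=np.eye(4); T[:3,:3]=R.from_quat(s['tcp_rot']).as_matrix(); T[:3,3]=s['position']
    return T@np.array(imaging.calibration('wrist')['mount'])
E
python3 - <<'E'
from h import *
T=wT(); print(T)
for z in (100,142,150): print('knob',z,atz('wrist',250,195,z,T))
r=ray('wrist',250,195,T)
print(tri(r,ray('top',440,213.5)), tri(r,ray('scene',229.5,118)))
print('green',atz('wrist',225,170,50,T),atz('wrist',290,150,50,T),'red right',atz('wrist',326,257,50,T))
print('box corner',atz('wrist',212,175,50,T),atz('wrist',301,135,50,T),atz('wrist',341,247,50,T))
E
```

```text
[[   0.45     0.859    0.245  451.123]
 [   0.893   -0.433   -0.124 -260.331]
 [  -0.       0.274   -0.962  302.139]
 [   0.       0.       0.       1.   ]]
knob 100 [ 484.579 -296.515  100.   ]
knob 142 [ 477.627 -288.996  142.   ]
knob 150 [ 476.303 -287.564  150.   ]
(array([ 475.775, -285.973,  160.472]), np.float64(2.4280125396115646)) (array([ 477.476, -288.681,  144.861]), np.float64(0.7339798007419682))
green [ 466.995 -313.31    50.   ] [ 475.822 -262.336   50.   ] red right [ 567.165 -274.205   50.   ]
box corner [ 465.865 -324.094   50.   ] [ 469.64  -250.203   50.   ] [ 564.639 -259.622   50.   ]
```

The finger end appears about 25 mm behind the reported TCP: in the scene view it is at (215,117), while the TCP projects to (217,126). The fingers therefore passed over the knob. I'll go back and push about 28 mm lower.

Emit:
jog_arm(
  deltas=[
    [0,0,-1,0,0,0,-1],
    [0,0,-1,0,0,0,-1],
    [0.8,-0.33,0,0,0,0,-1],
    [0.8,-0.33,0,0,0,0,-1],
    [0.8,-0.33,0,0,0,0,-1],
    [0.8,-0.33,0,0,0,0,-1],
    [0,0,1,0,0,0,-1],
    [0,0,1,0,0,0,-1],
    [0,0,1,0,0,0,-1],
    [0,0,0.1,0,0,0,-1],
  ],
)

```text
clock: 7.45
position: [426.7, -285.9, 99.2]
tcp_rot: [0.232, 0.973, 0.0, -0.001]
wrist_force: [-0.1, -0.7, 0.2]
width: -0.2
grip_force: 0.0
```

Emit:
jog_arm(
  deltas=[
    [-0.7,0.28,0,0,0,0,-1],
    [-0.7,0.28,0,0,0,0,-1],
    [-0.4,0.16,0,0,0,0,-1],
  ],
)

```text
clock: 7.82
position: [476.3, -290.6, 101.0]
tcp_rot: [0.232, 0.973, -0.0, 0.0]
wrist_force: [-1.2, 0.4, 1.4]
width: 0.0
grip_force: 0.7
```

Run:
```python
from h import *
s=telemetry.get_state();print(s['position'],s['wrist_force'])
a=imaging.capture('scene'); b=imaging.capture('wrist')
print([ (n,proj(n,s['position'])) for n in ['scene']])
f=lambda x,u,v: cv2.resize(x[v:v+100,u:u+130],None,fx=3,fy=3,interpolation=cv2.INTER_CUBIC)
cv2.imwrite('pics/lev2.png',np.hstack([f(a,160,80),cv2.resize(b,(400,300))]))
```

```text
[ 476.333 -290.592  100.959] [-1.208  0.431  1.386]
[('scene', (np.float64(231.32285082492103), np.float64(130.4412775393332)))]
```

View pics/lev2.png

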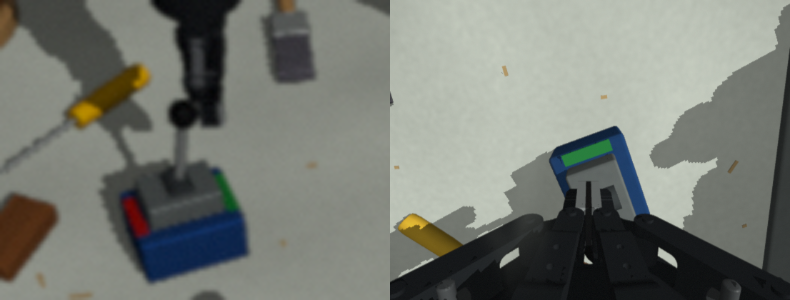

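The lever is now pushed to about upright, with the knob at crop (182,113) and fingers behind it. Continue.

Emit:
jog_arm(
  deltas=[
    [-0.6,0.24,0,0,0,0,-1],
    [-0.6,0.24,0,0,0,0,-1],
    [-0.6,0.24,0,0,0,0,-1],
    [-0.25,0.1,0,0,0,0,-1],
    [0,0,0,0,0,0,-1],
  ],
)

```text
clock: 8.55
position: [529.0, -295.3, 99.9]
tcp_rot: [0.232, 0.973, -0.0, -0.001]
wrist_force: [-6.4, 2.1, 2.8]
width: 0.1
grip_force: 3.5
```

Run:
```python
from h import *
s=telemetry.get_state();print(s['position'],s['wrist_force'])
for n in ['scene','top']:
    imaging.capture(n)
    for d in imaging.boxes_of('isolator_tip',n)[:2]: print(n,d['p'],d['location'])
```

```text
[ 528.98  -295.256   99.927] [-6.357  2.13   2.8  ]
scene 0.51 [547.4, -291.3, 145.1]
```

Emit:
jog_arm(
  deltas=[
    [0.7,-0.28,0,0,0,0,-1],
    [0.1,0,-1,0,0,0,-1],
    [0,0,-1,0,0,0,-1],
    [0,0,-1,0,0,0,-1],
    [0.45,0.99,-1,0,0,0,0.13],
    [0.45,0.99,-1,0,0,0,0.13],
    [0.45,0.99,-0.6,0,0,0,0.13],
    [0.45,0.99,0,0,0,0,0.13],
    [0.45,0.99,0,0,0,0,0.13],
    [0.45,0.99,0,0,0,0,0.13],
  ],
)

```text
clock: 10.0
position: [515.7, -128.9, 240.2]
tcp_rot: [0.232, 0.973, -0.0, 0.0]
wrist_force: [-0.1, 0.1, 0.0]
width: 48.0
grip_force: 0.0
```

Emit:
jog_arm(
  deltas=[
    [0.45,0.99,0,0,0,0,0.13],
    [0.45,0.99,0,0,0,0,0.13],
    [0.45,0.99,0,0,0,0,0.13],
    [0.45,0.99,0,0,0,0,0.13],
    [0,0,0,0,0,0,0.13],
  ],
)

```text
clock: 10.62
position: [520.4, -19.3, 240.2]
tcp_rot: [0.231, 0.973, 0.0, -0.0]
wrist_force: [-0.5, -0.2, 0.2]
width: 48.2
grip_force: 0.0
```

Run:
```python
from h import *
s=telemetry.get_state();print(s['position'],s['width'],s['clock'])
T=wT();b=imaging.capture('wrist'); np.save('T1.npy',T); cv2.imwrite('pics/w2.png',b)
for t in ['head','sleeve_top']:
    for d in imaging.masks_of(t,'wrist')[:3]:
        ys,xs=np.where(d['mask']);print(t,round(d['p'],2),xs.mean(),ys.mean(),xs.min(),xs.max(),ys.min(),ys.max(),len(xs))
    for d in imaging.boxes_of(t,'wrist')[:3]: print(t,d)
imaging.capture('top');
for d in imaging.boxes_of('isolator_tip','top')[:2]: print('iso',d)
```

```text
[520.359 -19.34  240.208] 48.22479196204428 10.625
head 0.96 497.84071630537227 25.872761545711594 464 528 0 48 2122
head 0.63 301.1213017751479 187.72366863905324 280 323 164 211 1690
head 0.61 552.9385113268609 12.692556634304207 545 559 0 24 309
head {'location': [481.0, 235.2, 65.5], 'p': 0.8}
head {'location': [511.5, 6.9, 162.4], 'p': 0.7}
sleeve_top 0.84 297.98202315661183 176.79341864716636 259 339 141 220 3282
iso {'location': [545.7, -297.3, 146.3], 'p': 0.51}
iso {'location': [515.1, -283.5, 47.8], 'p': 0.49}
```

View pics/w2.png

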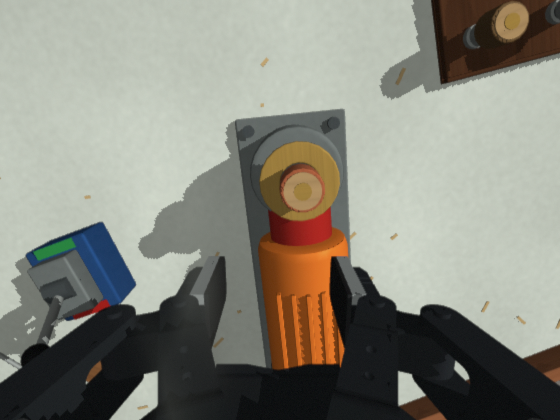

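The wrist view shows the lever off, the collar ring spanning (259–339, 141–220), centred at about (299,180), and the drum top centred at about (302,189).

Run:
```python
from h import *
T=np.load('T1.npy')
print(atz('wrist',299.5,180.5,126,T),atz('wrist',302,189,161,T),atz('wrist',303,191,165,T))
for z in (126,): # ring width -> scale check
    print(np.linalg.norm(atz('wrist',259,180,z,T)-atz('wrist',339.5,180,z,T)), np.linalg.norm(atz('wrist',280,189,161,T)-atz('wrist',323.5,189,161,T)))
print('top/wrist nut',tri(ray('wrist',302,189,T),ray('top',294.2,190.5)), tri(ray('wrist',302,189,T),ray('scene',269.3,196)))
for z in (126,161): print('top at z',atz('top',294.2,195 if z==126 else 190.5,z))
```

```text
[513.904   6.85  126.   ] [514.054   6.449 161.   ] [514.93    6.567 165.   ]
70.94017011673587 33.93968465366838
top/wrist nut (array([530.808,   4.444,  85.008]), np.float64(0.09723014721118278)) (array([514.342,   6.229, 160.964]), np.float64(0.6995317966345937))
top at z [513.729   3.45  126.   ]
top at z [516.793   3.059 161.   ]
```

Emit:
jog_arm(
  deltas=[
    [0.68,0.81,0,0,0,0,0.13],
    [0,0,1,0,0,0,0.13],
    [0,0,1,0,0,0,0.13],
    [0,0,1,0,0,0,0.13],
    [0,0,0.8,0,0,0,0.13],
    [0,0,0.4,0,0,0,0.13],
    [0,0,0.2,0,0,0,0.13],
    [0,0,0,0,0,0,0.13],
  ],
)

```text
clock: 11.98
position: [514.9, 4.8, 130.2]
tcp_rot: [0.232, 0.973, -0.0, 0.0]
wrist_force: [0.2, 0.1, 0.1]
width: 48.1
grip_force: 0.0
```

Run:
```python
from h import *
s=telemetry.get_state();print(s['position'],s['wrist_force'])
a=imaging.capture('scene');b=imaging.capture('wrist')
print(proj('scene',s['position']))
cv2.imwrite('pics/c1.png',np.hstack([cv2.resize(a[130:250,210:340],None,fx=3,fy=3,interpolation=cv2.INTER_CUBIC),cv2.resize(b[80:380,100:450],(400,360))]))
```

```text
[514.878   4.83  130.232] [0.204 0.126 0.053]
(np.float64(269.2168069692384), np.float64(204.60736737379818))
```

View pics/c1.png

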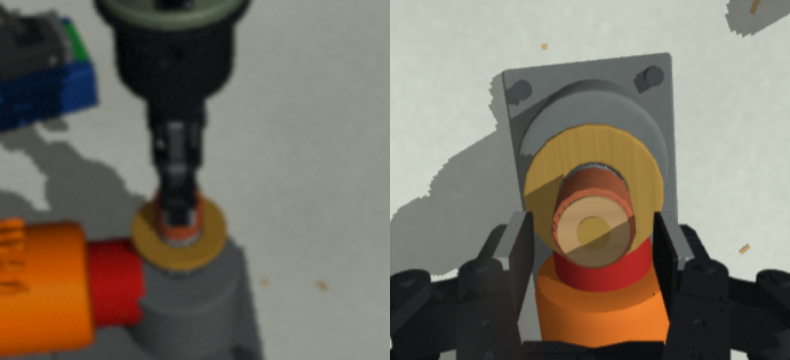

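The fingers straddle the drum centrally: the drum is at crop (594,235), and the pads are at x≈525 and 660. Descend and feel for the collar.

Emit:
jog_arm(
  deltas=[
    [0,0,0.4,0,0,0,0.13],
    [0,0,0.4,0,0,0,0.13],
    [0,0,0.2,0,0,0,0.13],
    [0,0,0,0,0,0,0.13],
  ],
)

```text
clock: 12.58
position: [514.5, 4.9, 104.6]
tcp_rot: [0.232, 0.973, -0.0, -0.0]
wrist_force: [0.2, 0.7, 0.1]
width: 48.0
grip_force: 0.0
```

Emit:
jog_arm(
  deltas=[
    [0,0,0.12,0,0,0,0.13],
    [0,0,0,0,0,0,0.13],
  ],
)

```text
clock: 12.82
position: [514.7, 4.9, 102.0]
tcp_rot: [0.232, 0.973, -0.0, -0.0]
wrist_force: [-1.1, -0.7, -0.2]
width: 48.3
grip_force: 0.0
```

Emit:
jog_arm(
  deltas=[
    [0,0,0.12,0,0,0,0.13],
    [0,0,0,0,0,0,0.13],
  ],
)

```text
clock: 13.08
position: [514.7, 4.9, 98.8]
tcp_rot: [0.232, 0.973, -0.0, -0.0]
wrist_force: [-0.3, 0.4, 0.4]
width: 48.4
grip_force: 0.0
```

Emit:
jog_arm(
  deltas=[
    [0,0,0.12,0,0,0,0.13],
    [0,0,0,0,0,0,0.13],
  ],
)

```text
clock: 13.32
position: [514.6, 4.9, 95.8]
tcp_rot: [0.232, 0.973, -0.0, -0.0]
wrist_force: [0.8, 0.3, -0.3]
width: 48.1
grip_force: 0.0
```

Emit:
jog_arm(
  deltas=[
    [0,0,0.12,0,0,0,0.13],
    [0,0,0,0,0,0,0.13],
  ],
)

```text
clock: 13.58
position: [514.6, 4.8, 92.8]
tcp_rot: [0.232, 0.973, -0.0, -0.0]
wrist_force: [0.0, -0.1, 1.0]
width: 48.8
grip_force: 0.0
```

Emit:
jog_arm(
  deltas=[
    [0,0,0.12,0,0,0,0.13],
    [0,0,0,0,0,0,0.13],
  ],
)

```text
clock: 13.82
position: [514.8, 4.8, 89.9]
tcp_rot: [0.232, 0.973, -0.0, 0.0]
wrist_force: [0.1, -1.0, 3.9]
width: 48.2
grip_force: 2.1
```

Emit:
jog_arm(
  deltas=[
    [0,0,0.12,0,0,0,0.13],
    [0,0,0,0,0,0,0.13],
  ],
)

```text
clock: 14.08
position: [514.9, 4.9, 87.0]
tcp_rot: [0.232, 0.973, -0.0, 0.0]
wrist_force: [0.5, -0.6, 5.4]
width: 48.1
grip_force: 2.8
```

Emit:
jog_arm(
  deltas=[
    [0,0,0.16,0,0,0,0.13],
    [0,0,0,0,0,0,0.13],
  ],
)

```text
clock: 14.32
position: [514.9, 4.9, 83.1]
tcp_rot: [0.232, 0.973, -0.0, 0.0]
wrist_force: [-0.3, 0.0, 7.6]
width: 48.3
grip_force: 3.8
```

Emit:
jog_arm(
  deltas=[
    [0,0,0.16,0,0,0,0.13],
    [0,0,0,0,0,0,0.13],
  ],
)

```text
clock: 14.58
position: [514.9, 4.9, 79.5]
tcp_rot: [0.232, 0.973, -0.0, 0.0]
wrist_force: [-1.9, 0.4, 11.6]
width: 48.4
grip_force: 5.9
```

Emit:
jog_arm(
  deltas=[
    [0,0,0,0,0,0,0],
    [0,0,0,0,0,0,-0.15],
    [0,0,0,0,0,0,-0.5],
    [0,0,0,0,0,0,-0.5],
    [0,0,0,0,0,0,-0.5],
  ],
  squeeze=50,
)

```text
clock: 15.2
position: [516.1, 4.8, 81.0]
tcp_rot: [0.232, 0.973, 0.0, 0.002]
wrist_force: [-4.4, -1.1, 45.9]
width: 35.4
grip_force: 54.4
```

Emit:
jog_arm(
  deltas=[
    [0,0,-0.2,0,0,0,-0.5],
    [0,0,-0.2,0,0,0,-0.5],
    [0,0,-0.2,0,0,0,-0.5],
  ],
)

```text
clock: 15.58
position: [514.8, 4.8, 94.0]
tcp_rot: [0.232, 0.973, -0.0, -0.0]
wrist_force: [3.2, -1.5, -5.4]
width: 34.9
grip_force: 50.7
```

Emit:
jog_arm(
  deltas=[
    [0,0,-0.3,0,0,0,-0.5],
    [0,0,-0.4,0,0,0,-0.5],
    [0,0,-0.4,0,0,0,-0.5],
    [0,0,0,0,0,0,-0.5],
  ],
)

```text
clock: 16.08
position: [514.9, 4.8, 122.3]
tcp_rot: [0.232, 0.973, 0.0, 0.0]
wrist_force: [-0.3, 0.2, -2.4]
width: 34.8
grip_force: 51.0
```

Run:
```python
from h import *
s=telemetry.get_state();print(s['position'],s['wrist_force'],s['width'],s['grip_force'])
b=imaging.capture('wrist');a=imaging.capture('scene')
cv2.imwrite('pics/c2.png',np.hstack([cv2.resize(a[130:250,210:340],None,fx=3,fy=3,interpolation=cv2.INTER_CUBIC),cv2.resize(b[80:380,100:450],(400,360))]))
```

```text
[514.899   4.83  122.284] [-0.303  0.182 -2.44 ] 34.831245498118065 51.04346215724945
```

View pics/c2.png

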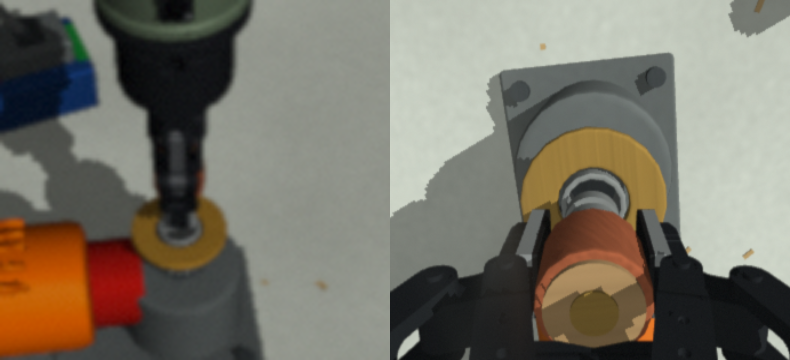

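The head is out: its shank is visible above the open bore, it is held by the fingers, and the collar is back up. Carry it to the free half of the tray.

Emit:
jog_arm(
  deltas=[
    [0,0,-0.8,0,0,0,-0.5],
    [0.5,0.43,0,0,0,0,-0.5],
    [0.97,0.85,0,0,0,0,-0.5],
    [0.97,0.85,0,0,0,0,-0.5],
    [0.97,0.85,0,0,0,0,-0.5],
    [0.97,0.85,0,0,0,0,-0.5],
    [0.97,0.85,0,0,0,0,-0.5],
    [0.97,0.85,0,0,0,0,-0.5],
    [0.97,0.85,0,0,0,0,-0.5],
    [0.97,0.85,0,0,0,0,-0.5],
  ],
)

```text
clock: 17.42
position: [410.4, 260.7, 140.7]
tcp_rot: [0.231, 0.973, -0.0, -0.0]
wrist_force: [-0.0, 0.4, -1.7]
width: 34.8
grip_force: 51.1
```

Emit:
jog_arm(
  deltas=[
    [0.97,0.85,0,0,0,0,-0.5],
    [0.5,0.43,0,0,0,0,-0.5],
    [0,0,0,0,0,0,-0.5],
  ],
)

```text
clock: 17.8
position: [392.7, 305.1, 141.0]
tcp_rot: [0.231, 0.973, -0.0, -0.0]
wrist_force: [-0.1, -0.0, -1.7]
width: 35.1
grip_force: 51.1
```

Run:
```python
from h import *
s=telemetry.get_state();print(s['position'],s['clock'])
T=wT();b=imaging.capture('wrist');cv2.imwrite('pics/w3.png',b);np.save('T3.npy',T)
```

```text
[392.729 305.059 141.003] 17.8
```

View pics/w3.png

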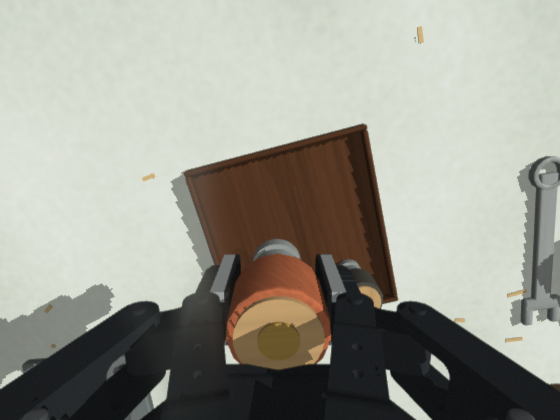

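The wrist view shows the head held upright, and the tray's −x edge running from (186,173) to (365,126). Head_c shows behind the right finger at (360,290).

Run:
```python
from h import *
T=np.load('T3.npy')
a,b,c=[atz('wrist',*p,16,T) for p in [(186,173),(365,126),(396,300)]]
print(a,b,c, np.linalg.norm(a-b),np.linalg.norm(b-c))
y=(b-a)/np.linalg.norm(b-a); x=np.array([y[1],-y[0],0])
ctr=(a+b)/2+x*90
print('ctr',ctr,'x',x,'tcp in tray',(np.array([392.7,305,16])-ctr)@x,(np.array([392.7,305,16])-ctr)@y)
```

```text
[335.81  241.672  16.   ] [370.48  402.953  16.   ] [543.019 365.442  16.   ] 164.96508523758268 176.56901714138095
ctr [441.135 303.397  16.   ] x [ 0.978 -0.21   0.   ] tcp in tray -47.69023435199952 -8.61240185465068
```

Emit:
jog_arm(
  deltas=[
    [0,0,0.6,0,0,0,-0.5],
    [0,0,1,0,0,0,-0.5],
    [0,0,1,0,0,0,-0.5],
    [0,0,1,0,0,0,-0.5],
    [0,0,1,0,0,0,-0.5],
    [0,0,0.6,0,0,0,-0.5],
    [0,0,0.4,0,0,0,-0.5],
    [0,0,0,0,0,0,-0.5],
  ],
)

```text
clock: 18.85
position: [393.6, 304.2, 1.3]
tcp_rot: [0.232, 0.973, -0.0, -0.0]
wrist_force: [0.2, 0.1, -1.2]
width: 34.6
grip_force: 51.1
```

Emit:
jog_arm(
  deltas=[
    [0,0,0.12,0,0,0,-0.5],
    [0,0,0,0,0,0,-0.5],
  ],
)

```text
clock: 19.1
position: [393.7, 304.5, -1.2]
tcp_rot: [0.232, 0.973, 0.0, 0.0]
wrist_force: [0.3, 0.4, -1.7]
width: 35.1
grip_force: 51.1
```

Emit:
jog_arm(
  deltas=[
    [0,0,0.12,0,0,0,-0.5],
    [0,0,0,0,0,0,-0.5],
  ],
)

```text
clock: 19.35
position: [393.5, 304.4, -4.6]
tcp_rot: [0.232, 0.973, -0.0, -0.0]
wrist_force: [0.4, 0.1, -2.4]
width: 34.8
grip_force: 51.1
```

Emit:
jog_arm(
  deltas=[
    [0,0,0.12,0,0,0,-0.5],
    [0,0,0,0,0,0,-0.5],
  ],
)

```text
clock: 19.6
position: [393.5, 304.4, -7.7]
tcp_rot: [0.232, 0.973, -0.0, -0.0]
wrist_force: [0.1, -0.3, -2.8]
width: 34.6
grip_force: 51.1
```

Emit:
jog_arm(
  deltas=[
    [0,0,0.08,0,0,0,-0.5],
    [0,0,0,0,0,0,-0.5],
  ],
)

```text
clock: 19.85
position: [393.5, 304.4, -9.6]
tcp_rot: [0.232, 0.973, -0.0, -0.0]
wrist_force: [0.8, -0.1, -1.5]
width: 34.9
grip_force: 51.1
```

Emit:
jog_arm(
  deltas=[
    [0,0,0.06,0,0,0,-0.5],
    [0,0,0,0,0,0,-0.5],
  ],
)

```text
clock: 20.1
position: [393.5, 304.4, -11.1]
tcp_rot: [0.232, 0.973, -0.0, -0.0]
wrist_force: [-1.0, 0.9, -1.8]
width: 34.9
grip_force: 51.1
```

Emit:
jog_arm(
  deltas=[
    [0,0,0.06,0,0,0,-0.5],
    [0,0,0,0,0,0,-0.5],
  ],
)

```text
clock: 20.35
position: [393.7, 304.5, -12.0]
tcp_rot: [0.232, 0.973, 0.0, 0.0]
wrist_force: [-2.6, -3.1, 13.1]
width: 34.7
grip_force: 52.2
```

Emit:
jog_arm(
  deltas=[
    [0,0,0.06,0,0,0,-0.5],
    [0,0,0,0,0,0,-0.5],
  ],
)

```text
clock: 20.6
position: [394.0, 304.5, -12.3]
tcp_rot: [0.232, 0.973, 0.0, 0.001]
wrist_force: [-5.9, -5.4, 48.0]
width: 34.7
grip_force: 54.4
```

The foot is on the floor. Relieve the push, open, and retreat.

Emit:
jog_arm(
  deltas=[
    [0,0,-0.08,0,0,0,-0.5],
    [0,0,0,0,0,0,-0.5],
  ],
)

```text
clock: 20.85
position: [393.6, 304.5, -11.9]
tcp_rot: [0.232, 0.973, 0.0, 0.0]
wrist_force: [-0.1, -0.8, 4.0]
width: 34.8
grip_force: 51.6
```

Emit:
jog_arm(
  deltas=[
    [0,0,0,0,0,0,0],
    [0,0,0,0,0,0,0.2],
    [0,0,0,0,0,0,0.4],
    [0,0,0,0,0,0,0.4],
  ],
)

```text
clock: 21.35
position: [393.6, 304.4, -12.1]
tcp_rot: [0.232, 0.973, -0.0, -0.0]
wrist_force: [0.1, 0.3, -0.7]
width: 59.9
grip_force: 0.0
```

Emit:
jog_arm(
  deltas=[
    [0,0,-0.3,0,0,0,0.4],
    [0,0,-0.6,0,0,0,0.4],
    [0,0,-1,0,0,0,0.4],
    [0,0,-1,0,0,0,0.4],
    [0,0,-1,0,0,0,0.4],
    [0,0,-1,0,0,0,0.4],
    [0,0,-1,0,0,0,0.4],
    [0,0,0,0,0,0,0.4],
  ],
)

```text
clock: 22.35
position: [394.1, 304.9, 137.8]
tcp_rot: [0.232, 0.973, 0.001, 0.001]
wrist_force: [-0.8, 0.7, -1.2]
width: 60.0
grip_force: 0.0
```

Run:
```python
from h import *
s=telemetry.get_state();print(s['position'],s['wrist_force'],s['clock'])
b=imaging.capture('wrist');a=imaging.capture('scene')
cv2.imwrite('pics/end.png',np.hstack([cv2.resize(a[90:390,180:440],None,fx=1.5,fy=1.5,interpolation=cv2.INTER_CUBIC),cv2.resize(b,(400,450))]))
```

```text
[394.119 304.853 137.768] [-0.823  0.701 -1.175] 22.35
```

View pics/end.png

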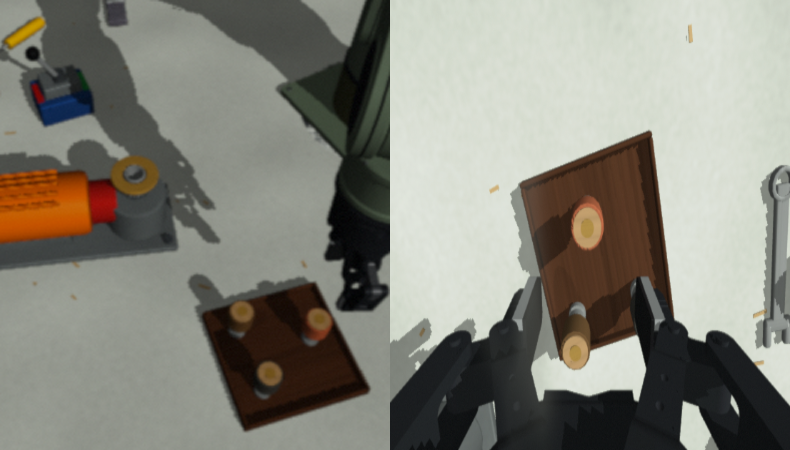

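All three heads stand in the tray, with the red one at (317,325) in the crop. The lever leans to the red strip, the collar is up, and the robot is clear.

```bash
python3 -c "
from bench import arm; print(arm.sign_off())"
```

```text
the job is handed in; nothing more can be done
None
```

I handed the job in at about 22 s of the 51 s limit: the isolator is off, the worn head stands upright in the tray's free half, the collar is back up, and the other two heads are still standing. The first push at the lever passed over the knob, so I repeated it lower. The sign-off gave no verdict, so this rests on the last pictures and force readings.

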